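# Fish the dropped bangle out from under the polisher's guard

## Robot

A 6-joint arm with a two-finger parallel gripper is mounted at the origin on the work surface. World frame = base frame: x ahead of the robot, y to its left, z up, the work surface at z = 0. Lengths are in m, angles in rad, forces in N, time in s.
With the tool pointing down it reaches from about 0.4 to 0.825 m from the base axis. Payload 7 kg.
Tool frame: the origin (TCP) lies at the centre of the arm's flange, where the gripper is bolted on; the fingertips stand 178 mm ahead of it and the grasp point (between the pads) lies 159 mm ahead of it; x points along the fingers, z is the direction in which the jaws open and shut, and the axes are right-handed (so a half turn about x gives the same grasp; the last joint's range is limited). The gripper opens to 88 mm and grips with 3 to 60 N. Pads are 19 mm wide; open, the fingers measure 130 mm over their backs; the gripper's body (78 mm by 193 mm) begins 47 mm behind the grasp point.
Start: joints at [1.409, 0.359, 0.012, 0, -1.224, -0.288], TCP at [0.293, 0.608, 0.405] pointing down, gripper open.
Joint ranges: [-3.07, 3.07], [-1.43, 2.12], [-1.02, 1.25], [-3.03, 1.67], [-3.05, -0], [-3.03, 3.03]. Speed limits (rad/s): [2.39, 2.39, 3.01, 3.14, 3.14, 3.14].

## Interface

Orientations are given as [roll, pitch, yaw] about the fixed x, y, z axes, in that order (R = Rz(yaw) Ry(pitch) Rx(roll)).
In Python, from station import telemetry, optics, job_done, finder gives the robot as it stands.
- The arm moves only by the tool play_rows, never from a script. Its argument "steps" is a list of rows, each an object of numbers: "gripper": the opening, from 0 (shut) to 1 (fully open); "tx", "ty", "tz": the shift along the tool's x, y, z in units of 25 mm (1.0 is 25 mm); "ax", "ay", "az": the turn, a rotation vector about the tool's x, y, z in units of 6 degrees (1.0 is 6 degrees). In form: [{"gripper": .., "tx": .., "ty": .., "tz": .., "ax": .., "ay": .., "az": ..}, ...]. A call has 1 to 20 rows; each row shifts and turns the commanded pose from where the row before left it, along the tool's axes as they then stand; what a row does not reach is not made up. A row lasts 1/12 s, in which the tool goes at most 41.7 mm and 7.16 degrees, less where a joint would pass 70% of its speed; a pose out of reach is approached as far as the arm can. A call is refused whole if a number of a shift passes 1 or a number of a turn 1, either way. A call with a gripper value outside its range is refused whole. The fingers move at their own pace and stop on an object; "newtons" is the grip in N (left out, the last holds). Time passes only in rows, so rows that do not move let the fingers close. It gives the time, the measured TCP pose, the force and the opening at its end, in the units of the state.
- telemetry.get_state(): the state, without advancing time (a new reading comes with each control period).
- optics.grab_frame(name): name is "scene" or "top" or "wrist"; returns the picture (384x512x3 uint8, red, green, blue); there is no depth.
- optics.calibration(name): a dict with "fx", "fy", "cx", "cy" (pixels), "T" (4x4, takes a point from camera to world coordinates); the wrist camera has in their place "mount" (4x4, takes a point from camera to tool coordinates, whose origin is the TCP and whose axes are the tool frame's). Camera axes: x right, y down, z forward; pixel columns grow to the right and rows downward; lengths in m; the calibration is good to about 2 mm. The wrist camera is an equidistant fisheye: a pixel r from the principal point sees the ray r / f radians off the axis. A picture is of the moment at which its call begins: read the wrist's pose just before it. calibration takes no time and is no camera call.
- job_done(): hands the job in, once; it reports no verdict.
Trained networks look in the newest picture that a camera, given by its name, has taken for a name from the list of things; names that differ only in an ending like _2 or _b are one class to them, and where a whole thing is asked for, a point or a joint stands for the part that bears it (a point fixed in the world has none). Each returns a list of dicts, best first, with "confidence" (0 to 1); they miss things now and then, are a little off and sometimes report something else, mostly with a low value. They report only what shows in the picture. A call takes as long as a camera call. They do not tell look-alikes from the thing itself.
- finder.look_for(query, camera): "extent" ([left, top, right, bottom] in pixels, round what is visible of it).
- finder.silhouettes(query, camera): "pixels" (384x512 bool, what is visible of it) and "extent" ([left, top, right, bottom] in pixels, round what is visible of it).
- finder.pinpoint(query, camera): "location" ([row, column] in pixels: a listed point, or the origin of a listed thing).
The state is a dict: "t": time; "q": joint angles; "qd": joint speeds; "joint_efforts": joint torques, N m; "eef_pos": TCP position; "ee_rot": TCP orientation; "force": force on the tool from outside, world axes, zero at the start; "moment": the same for the moment, N m; "width": finger opening in m.
Only numpy, scipy, OpenCV 4.12 (cv2) and the standard library are available. Lean on these libraries where they do the work, as an engineer would, in place of code of your own. Each camera call takes 0.05 s, during which the arm holds its last target.

## Task

A brass bangle has dropped under the fixed bar guard of the bench polisher. Take the hooked rod by its wooden handle and use it, not the fingers, to draw the bangle out through the mouth of the guard onto the open bench just in front, a few centimetres clear, leaving the flat brass disc beside it where it lies. Then set the rod down on the bench on the flat of its handle, as it lay before, with its hook out of the guard.

Things in the scene. Friction and masses are not known exactly. Their poses are not given: they have to be found in the camera images.
- hook_rod: Hooked rod on the bench; a flat-bladed scraper with a like handle lies beside. Origin at bench level below the hook; x from handle to hook, z up. Flat-bottomed wooden handle: x -265 to -145, 28 wide (y), 40 high; grip it across y at x = -200, z = 25. From it a 6 mm steel bar runs at z = 28 to x = 0, then straight down, tip at z = 3: handle on the bench, the hook is down clear of it. 160 g.
- bangle: Plain brass bangle, a ring lying flat: outer diameter 68, bore 60, height 12, about 70 g (varies). Origin at the centre of its underside. It lies under the guard, 60 to 95 mm inside the mouth, to the left or right of the middle; the hook fits anywhere in the bore.
- disc: Flat solid brass disc, diameter 52, thickness 5, 90 g, also lying under the guard on the other side of the middle from the bangle, about 100 mm from it centre to centre. Origin at the centre of its underside. To be left alone.
- guard: Fixed guard: a flat grille of dark steel bars on four posts over a thin black mat, grey motor behind. Origin on the bench, mid of its open mouth; y straight in (roughly to the robot's left), x along the mouth, z up. Grille x -115 to 115, y 0 to 170, 86 mm free below it, top 94; posts 10 thick at its corners, side and back rails at z = 45; motor from y = 165, up to z = 205. Bench clear in front, y 0 to -160.
There are look-alikes about, which are no part of the job. Several things look just like the bangle: the one meant starts farthest to the robot's left.

How it is judged:
By the outcome, as a careful person would: the job done as asked, in the order asked, and still so for the second after the job is handed in, with the robot touching nothing.
It also fails if it takes over 48 s, if anything falls off the work surface, if the arm or the gripper's body presses on something with over 40 N, if the wrist force passes 120 N, or if a joint passes its speed limit or range.

## Working session

There is one attempt and no reset: what is moved stays moved. The work goes in short steps, Python scripts to look and compute and a tool call to move; the robot and the scene stay as the last step left them, time stands still between calls to the robot, and variables do not carry over. Pictures are saved under pics/ and viewed, and the job is handed in when it is done.

Besides the shell and the picture viewer there is one more tool, called as name(argument=value, ...) on one line, values as JSON. play_rows: Moves the arm, as the interface text tells. Its arguments: {"type":"object","properties":{"steps":{"type":"array"},"newtons":{"type":"number"}},"required":["steps"]}

```bash
ls; mkdir -p pics; python3 - <<'E'
from station import telemetry, optics, finder
import cv2
s=telemetry.get_state(); print(s)
for n in ["scene","top"]:
    im=optics.grab_frame(n); cv2.imwrite(f"pics/{n}0.png",cv2.resize(im[:,:,::-1],(800,600),interpolation=cv2.INTER_CUBIC))
    c=optics.calibration(n); print(n,c)
    for q in ["hook_rod","bangle","disc","guard"]:
        for r in finder.look_for(q,n): print(n,q,[round(float(v)) for v in r["extent"]],round(r["confidence"],2))
print(optics.calibration("wrist"))
print(telemetry.get_state()["t"])
E
```

```text
pics
{'t': 0.0, 'q': array([ 1.40910465e+00,  3.59377835e-01,  1.10242986e-02, -3.45042912e-04,
       -1.22412498e+00, -2.88067321e-01]), 'qd': array([-1.86488522e-03, -9.72091744e-05, -8.97954236e-05,  7.22626318e-05,
        1.38980401e-03,  1.85275161e-03]), 'joint_efforts': array([-3.52921438e-05, -5.82721317e+01,  2.93046409e+01,  6.99689627e+00,
        6.71296104e-03, -1.71416482e-04]), 'eef_pos': array([0.29338914, 0.6076673 , 0.40371418]), 'ee_rot': array([ 0.09761104,  1.56908314, -1.92306179]), 'force': array([ 0.76071182, -0.10092147, -0.53321521]), 'moment': array([-0.03913216,  0.00178512, -0.05186458]), 'width': 0.08760821875633}
scene {'fx': 402.51286638195023, 'fy': 402.51286638195023, 'cx': 253.187264646221, 'cy': 186.77044615329868, 'T': array([[-3.68576668e-01,  7.73348550e-01, -5.15832588e-01,
         9.66822981e-01],
       [ 9.29597345e-01,  3.06698851e-01, -2.04412793e-01,
         2.01660868e-01],
       [ 1.22924983e-04, -5.54858391e-01, -8.31944800e-01,
         7.73274007e-01],
       [ 0.00000000e+00,  0.00000000e+00,  0.00000000e+00,
         1.0000000
[... 647 characters left out ...]
367, 120, 388, 234] 0.77
top hook_rod [106, 149, 128, 166] 0.55
top bangle [188, 130, 214, 158] 0.67
top bangle [132, 262, 160, 289] 0.66
top bangle [101, 179, 126, 207] 0.46
top disc [107, 147, 126, 167] 0.6
top guard [1, 113, 162, 232] 0.55
{'fx': 297.3186396354542, 'fy': 297.3186396354542, 'cx': 260.00528061647117, 'cy': 188.65945809499624, 'mount': array([[ 8.35383213e-04, -2.90987062e-01,  9.56726624e-01,
         2.04126471e-02],
       [-2.34526736e-04, -9.56726988e-01, -2.90986968e-01,
         7.74262209e-02],
       [ 9.99999624e-01,  1.87076558e-05, -8.67477911e-04,
         5.82398669e-04],
       [ 0.00000000e+00,  0.00000000e+00,  0.00000000e+00,
         1.00000000e+00]])}
0.5
```

View pics/scene0.png

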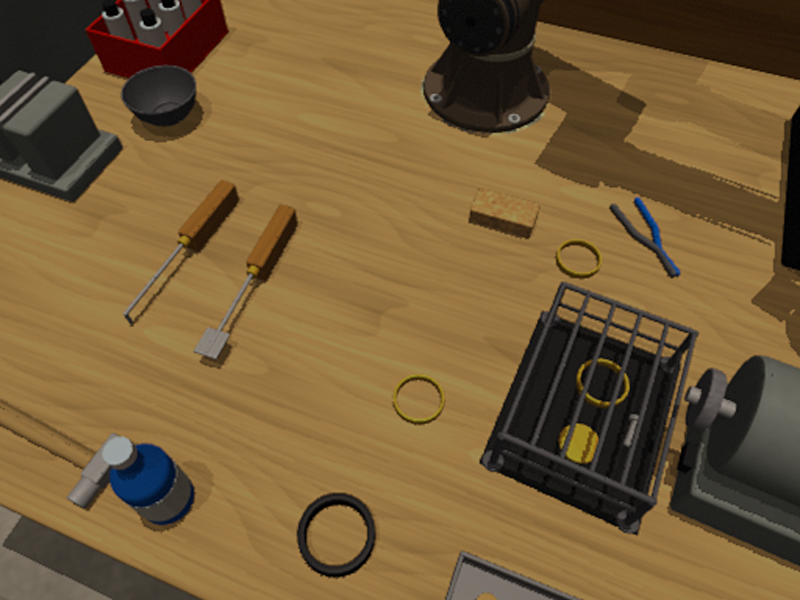

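View pics/top0.png

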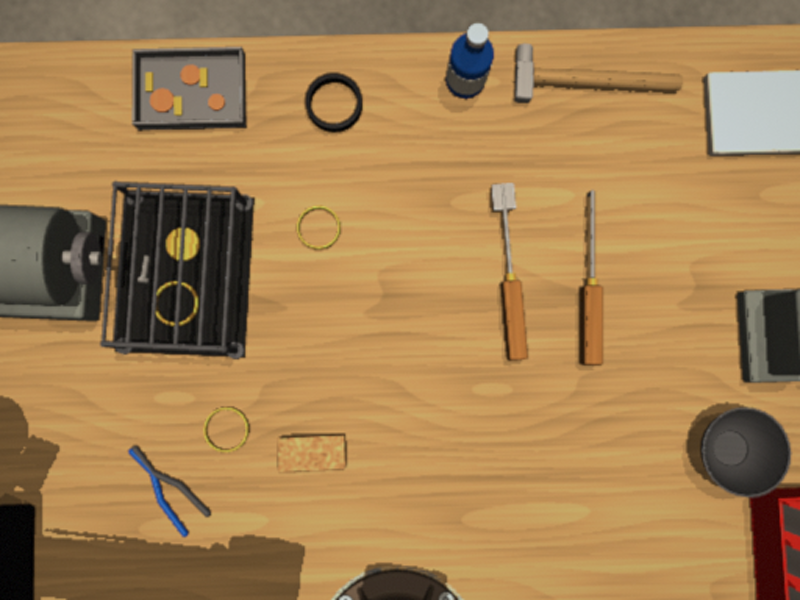

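```bash
python3 - <<'E'
import cv2
a=cv2.imread("pics/top0.png"); s=cv2.imread("pics/scene0.png")
cv2.imwrite("pics/c1.png",cv2.resize(a[170:370,90:340],(750,600),interpolation=cv2.INTER_CUBIC))
cv2.imwrite("pics/c2.png",cv2.resize(s[270:540,460:720],None,fx=2.2,fy=2.2,interpolation=cv2.INTER_CUBIC))
cv2.imwrite("pics/c3.png",cv2.resize(a[170:380,470:630],None,fx=2.8,fy=2.8,interpolation=cv2.INTER_CUBIC))
E
```

```text
(no output)
```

View pics/c1.png

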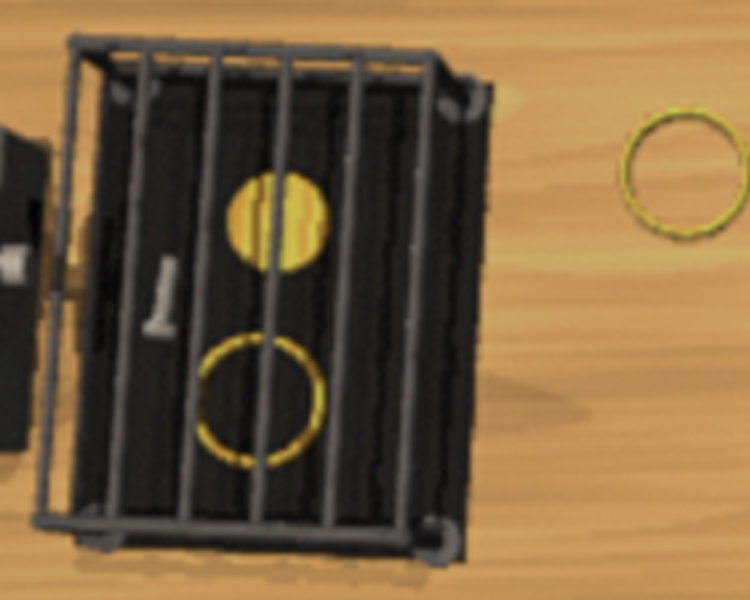

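View pics/c2.png

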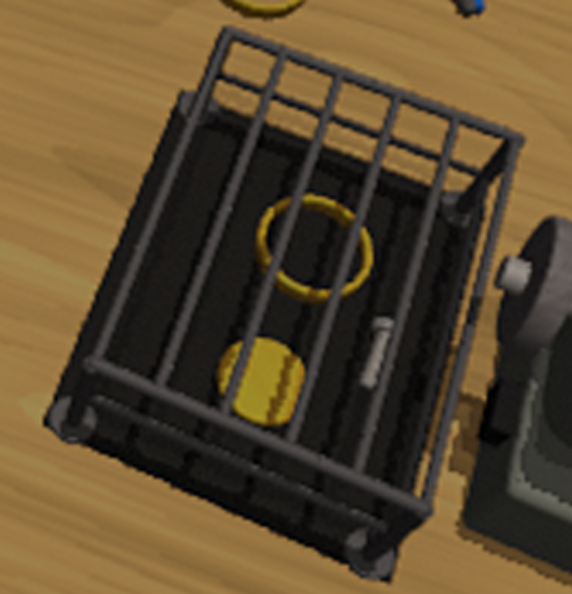

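View pics/c3.png

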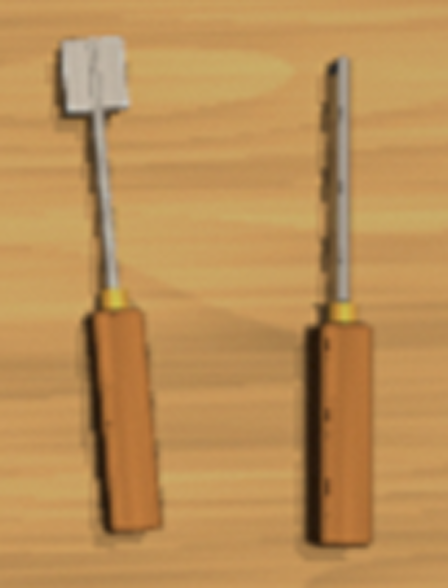

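```bash
cat > h.py <<'E'
import numpy as np
from scipy.spatial.transform import Rotation as Ro
from scipy.optimize import least_squares
from station import telemetry, optics, finder
def ray(n,u,v,c=None):
    c=c or optics.calibration(n); T=c["T"]
    d=T[:3,:3]@np.array([(u-c["cx"])/c["fx"],(v-c["cy"])/c["fy"],1]); return T[:3,3],d
def bp(n,u,v,z):
    o,d=ray(n,u,v); return o+d*(z-o[2])/d[2]
def pj(n,P):
    c=optics.calibration(n);T=c["T"]; p=T[:3,:3].T@(np.asarray(P)-T[:3,3]); return np.array([c["fx"]*p[0]/p[2]+c["cx"],c["fy"]*p[1]/p[2]+c["cy"]])
E
python3 - <<'E'
from h import *
np.set_printoptions(precision=4,suppress=True)
k=1/1.5625
# guard
tp=lambda x,y:((90+x/3+.5)*k-.5,(170+y/3+.5)*k-.5)
sp=lambda x,y:((460+x/2.2+.5)*k-.5,(270+y/2.2+.5)*k-.5)
obs=[("top",tp(75,44),(110,165,90)),("top",tp(432,60),(110,5,90)),("top",tp(40,522),(-110,165,90)),("top",tp(402,533),(-110,5,90)),
("scene",sp(228,35),(-110,5,90)),("scene",sp(515,140),(-110,165,90)),("scene",sp(95,367),(110,5,90)),("scene",sp(422,508),(110,165,90))]
def f(p):
    r=[]
    for n,uv,P in obs:
        c,s=np.cos(p[2]),np.sin(p[2]); P=np.array(P)/1000
        W=[p[0]+c*P[0]-s*P[1],p[1]+s*P[0]+c*P[1],P[2]]
        r+=list(pj(n,W)-uv)
    return r
g=least_squares(f,[.45,.3,0]); print("guard",g.x,np.degrees(g.x[2])); print(np.array(g.fun).reshape(-1,2))
gx=g.x; np.save("guard.npy",gx)
c,s=np.cos(gx[2]),np.sin(gx[2])
def tog(P): d=np.array(P[:2])-gx[:2]; return np.array([c*d[0]+s*d[1],-s*d[0]+c*d[1]])*1000
for nm,n,uv,z in [("bangle","top",tp(260,401),.006),("bangle","scene",sp(315,247),.006),("disc","top",tp(277,222),.005),("disc","scene",sp(262,382),.005),("decoy","top",tp(686,173),.006),("decoy2","top",(226*k,428*k),.006)]:
    P=bp(n,*uv,z); print(nm,n,P,"guard frame",tog(P))
t2=lambda x,y:((470+x/2.8+.5)*k-.5,(170+y/2.8+.5)*k-.5)
for nm,x,y,z in [("hook",341,60,.03),("bar",342,305,.028),("hl",322,543,.04),("hr",371,543,.04),("tl",322,323,.04),("tr",371,323,.04)]:
    print(nm,bp("top",*t2(x,y),z))
for nm,x,y,z in [("hooktop",127,316,.028),("tip",129,322,.003)]: print(nm,bp("scene",x*k,y*k,z))
E
```

```text
guard [ 0.5667  0.2263 -0.0672] -3.8508492366484663
[[ 1.9257  1.3379]
 [-3.2228  0.8965]
 [ 2.1929 -3.081 ]
 [-2.7411 -2.4635]
 [ 1.1893  2.2112]
 [-3.0167  0.9257]
 [ 3.2585 -1.4373]
 [-1.7158 -3.1676]]
bangle top [0.5242 0.3221 0.006 ] guard frame [-48.8014  92.6794]
bangle scene [0.5236 0.3245 0.006 ] guard frame [-49.5259  95.1111]
disc top [0.6166 0.3134 0.005 ] guard frame [43.9989 90.2896]
disc scene [0.6192 0.3133 0.005 ] guard frame [46.5876 90.2948]
decoy top [0.6367 0.1026 0.006 ] guard frame [  78.2147 -118.7676]
decoy2 top [0.3331 0.2476 0.006 ] guard frame [-234.4662    5.5361]
hook [ 0.6778 -0.3173  0.03  ]
bar [ 0.5435 -0.3117  0.028 ]
hl [ 0.4154 -0.2915  0.04  ]
hr [ 0.4148 -0.3175  0.04  ]
tl [ 0.5327 -0.2972  0.04  ]
tr [ 0.532  -0.3235  0.04  ]
hooktop [ 0.6797 -0.3133  0.028 ]
tip [ 0.6775 -0.322   0.003 ]
```

```bash
cat >> h.py <<'E'
from scipy.linalg import logm,expm
np.set_printoptions(precision=3,suppress=True)
def pose(p,R): T=np.eye(4);T[:3,:3]=R;T[:3,3]=p;return T
def now(): 
    s=telemetry.get_state(); return pose(s["eef_pos"],Ro.from_euler("xyz",s["ee_rot"]).as_matrix()),s
def tgt(gp,phi,sgn):  # grasp point, rod direction angle, sgn: tool y = sgn*rod x
    rx=np.array([np.cos(phi),np.sin(phi),0]); x=np.array([0,0,-1.]); y=sgn*rx; z=np.cross(x,y)
    return pose(np.asarray(gp)-0.159*x,np.c_[x,y,z])
def twist(A,B,N):
    L=np.real(logm(np.linalg.inv(A)@B)); w=np.array([L[2,1],L[0,2],L[1,0]]); v=L[:3,3]
    return np.r_[v/0.025/N, np.degrees(w)/6/N]
def step(A,row):  # [tx ty tz ax ay az]
    r=np.array(row,float); D=pose(r[:3]*.025,Ro.from_rotvec(np.radians(r[3:]*6)).as_matrix()); return A@D
E
python3 - <<'E'
from h import *
A,s=now(); print(A)
phi=np.radians(-2.8)
for sg in (1,-1):
    B=tgt([.479,-.308,.14],phi,sg)
    for N in (30,): print(sg,N,twist(A,B,N))
    tw=twist(A,B,30); T=A
    for i in range(30):
        T=step(T,tw)
        if i%5==4: print(T[:3,3],np.hypot(*T[:2,3]))
E
```

```text
[[-0.     0.901 -0.435  0.293]
 [-0.    -0.435 -0.901  0.608]
 [-1.     0.     0.     0.405]
 [ 0.     0.     0.     1.   ]]
1 30 [ 0.141  0.545  1.13  -0.128  0.     0.   ]
[0.298 0.451 0.387] 0.5404325447073104
[0.312 0.295 0.369] 0.4295053123996924
[0.337 0.14  0.352] 0.3650937265301906
[ 0.372 -0.012  0.334] 0.3724934262066364
[ 0.418 -0.163  0.317] 0.44813384389640804
[ 0.473 -0.309  0.299] 0.5650078365280733
-1 30 [ 0.141  1.569 -0.757  0.872  0.    -0.   ]
[0.506 0.568 0.387] 0.7609264929150066
[0.679 0.439 0.369] 0.8088425651340817
[0.778 0.247 0.352] 0.8159780167666004
[0.781 0.031 0.334] 0.7819293725127932
[ 0.689 -0.164  0.317] 0.708634022434448
[ 0.521 -0.299  0.299] 0.6003890062854916
```

```bash
python3 - <<'E'
from h import *
A,s=now()
th=np.radians(20); psi=th-.6-np.pi/2   # tool y angle
M=tgt([.50*np.cos(th),.50*np.sin(th),.27],psi+np.pi,-1)
B=tgt([.479,-.308,.13],np.radians(-2.8),-1)
N=17;tw=twist(A,M,N);print(tw);T=A
for i in range(N):
    T=step(T,tw)
    if i%4==3: print(T[:3,3],np.hypot(*T[:2,3]))
print(M[:3,3]);N=14
tw=twist(M,B,N);print(tw);T=M
for i in range(N):
    T=step(T,tw)
    if i%4==3: print(T[:3,3],np.hypot(*T[:2,3]))
E
```

```text
[-0.057  1.199  0.062  0.771  0.    -0.   ]
[0.391 0.538 0.41 ] 0.6649876529438227
[0.461 0.441 0.416] 0.6379068844280894
[0.496 0.327 0.422] 0.5944625497440259
[0.494 0.208 0.428] 0.5358366604026247
[0.47  0.171 0.429]
[ 0.4    0.857 -1.209  0.934  0.     0.   ]
[0.548 0.046 0.389] 0.5496185252931046
[ 0.572 -0.099  0.349] 0.5805567638639884
[ 0.539 -0.243  0.309] 0.5912844595758469
```

play_rows(steps=[{"gripper":1,"tx":-0.3,"ty":1,"tz":0.05,"ax":0.65},{"gripper":1,"tx":-0.3,"ty":1,"tz":0.05,"ax":0.65},{"gripper":1,"tx":-0.3,"ty":1,"tz":0.05,"ax":0.65},{"gripper":1,"tx":0,"ty":1,"tz":0.05,"ax":0.65},{"gripper":1,"tx":0,"ty":1,"tz":0.05,"ax":0.65},{"gripper":1,"tx":0,"ty":1,"tz":0.05,"ax":0.65},{"gripper":1,"tx":0,"ty":1,"tz":0.05,"ax":0.65},{"gripper":1,"tx":0,"ty":1,"tz":0.05,"ax":0.65},{"gripper":1,"tx":0,"ty":1,"tz":0.05,"ax":0.65},{"gripper":1,"tx":0,"ty":1,"tz":0.05,"ax":0.65},{"gripper":1,"tx":0,"ty":1,"tz":0.05,"ax":0.65},{"gripper":1,"tx":0,"ty":1,"tz":0.05,"ax":0.65},{"gripper":1,"tx":0,"ty":1,"tz":0.05,"ax":0.65},{"gripper":1,"tx":0,"ty":1,"tz":0.05,"ax":0.65},{"gripper":1,"tx":0,"ty":1,"tz":0.05,"ax":0.65},{"gripper":1,"tx":0,"ty":1,"tz":0.05,"ax":0.65},{"gripper":1,"tx":0,"ty":1,"tz":0.05,"ax":0.65},{"gripper":1,"tx":0,"ty":1,"tz":0.05,"ax":0.65},{"gripper":1,"tx":0,"ty":1,"tz":0.05,"ax":0.65},{"gripper":1,"tx":0,"ty":1,"tz":0.05,"ax":0.65}])

```text
invalid input
```

```bash
python3 - <<'E'
from h import *
A,s=now();print(A,s["t"],s["q"])
B=tgt([.479,-.308,.13],np.radians(-2.8),-1)
for N in(16,18,20):print(N,twist(A,B,N))
E
```

```text
[[-0.     0.901 -0.435  0.293]
 [-0.    -0.435 -0.901  0.608]
 [-1.     0.     0.     0.405]
 [ 0.     0.     0.     1.   ]] 0.5 [ 1.409  0.359  0.012 -0.    -1.224 -0.288]
16 [ 0.289  2.943 -1.419  1.636  0.    -0.   ]
18 [ 0.257  2.616 -1.261  1.454  0.    -0.   ]
20 [ 0.231  2.354 -1.135  1.309  0.    -0.   ]
```

Probably all keys are required; including ay, az and newtons.

play_rows(newtons=30, steps=[{"gripper":1,"tx":-0.3,"ty":1,"tz":0.05,"ax":0.65,"ay":0,"az":0},{"gripper":1,"tx":-0.3,"ty":1,"tz":0.05,"ax":0.65,"ay":0,"az":0},{"gripper":1,"tx":-0.3,"ty":1,"tz":0.05,"ax":0.65,"ay":0,"az":0},{"gripper":1,"tx":0,"ty":1,"tz":0.05,"ax":0.65,"ay":0,"az":0},{"gripper":1,"tx":0,"ty":1,"tz":0.05,"ax":0.65,"ay":0,"az":0},{"gripper":1,"tx":0,"ty":1,"tz":0.05,"ax":0.65,"ay":0,"az":0},{"gripper":1,"tx":0,"ty":1,"tz":0.05,"ax":0.65,"ay":0,"az":0},{"gripper":1,"tx":0,"ty":1,"tz":0.05,"ax":0.65,"ay":0,"az":0},{"gripper":1,"tx":0,"ty":1,"tz":0.05,"ax":0.65,"ay":0,"az":0},{"gripper":1,"tx":0,"ty":1,"tz":0.05,"ax":0.65,"ay":0,"az":0},{"gripper":1,"tx":0,"ty":1,"tz":0.05,"ax":0.65,"ay":0,"az":0},{"gripper":1,"tx":0,"ty":1,"tz":0.05,"ax":0.65,"ay":0,"az":0},{"gripper":1,"tx":0,"ty":1,"tz":0.05,"ax":0.65,"ay":0,"az":0},{"gripper":1,"tx":0,"ty":1,"tz":0.05,"ax":0.65,"ay":0,"az":0},{"gripper":1,"tx":0,"ty":1,"tz":0.05,"ax":0.65,"ay":0,"az":0},{"gripper":1,"tx":0,"ty":1,"tz":0.05,"ax":0.65,"ay":0,"az":0},{"gripper":1,"tx":0,"ty":1,"tz":0.05,"ax":0.65,"ay":0,"az":0},{"gripper":1,"tx":0,"ty":1,"tz":0.05,"ax":0.65,"ay":0,"az":0},{"gripper":1,"tx":0,"ty":1,"tz":0.05,"ax":0.65,"ay":0,"az":0},{"gripper":1,"tx":0,"ty":1,"tz":0.05,"ax":0.65,"ay":0,"az":0}])

```text
t: 2.17
eef_pos: [0.484, 0.1847, 0.4272]
ee_rot: [-2.493, 1.571, 0.404]
force: [0.5, -0.1, -0.7]
width: 0.0879
```

```bash
python3 - <<'E'
from h import *
A,s=now();print(A,s["t"],s["q"])
B=tgt([.479,-.308,.13],np.radians(-2.8),-1)
for N in(16,18,20):print(N,twist(A,B,N))
E
```

```text
[[ 0.    -0.242 -0.97   0.484]
 [ 0.    -0.97   0.242  0.185]
 [-1.    -0.    -0.     0.427]
 [ 0.     0.     0.     1.   ]] 2.1667 [ 0.744  0.084 -0.294  0.    -1.192 -0.988]
16 [ 0.346  0.807 -1.063  0.821 -0.     0.   ]
18 [ 0.307  0.717 -0.945  0.73  -0.     0.   ]
20 [ 0.276  0.645 -0.851  0.657 -0.     0.   ]
```

play_rows(newtons=30, steps=[{"gripper":1,"tx":0.3,"ty":0.72,"tz":-0.95,"ax":0.73,"ay":0,"az":0},{"gripper":1,"tx":0.3,"ty":0.72,"tz":-0.95,"ax":0.73,"ay":0,"az":0},{"gripper":1,"tx":0.3,"ty":0.72,"tz":-0.95,"ax":0.73,"ay":0,"az":0},{"gripper":1,"tx":0.3,"ty":0.72,"tz":-0.95,"ax":0.73,"ay":0,"az":0},{"gripper":1,"tx":0.3,"ty":0.72,"tz":-0.95,"ax":0.73,"ay":0,"az":0},{"gripper":1,"tx":0.3,"ty":0.72,"tz":-0.95,"ax":0.73,"ay":0,"az":0},{"gripper":1,"tx":0.3,"ty":0.72,"tz":-0.95,"ax":0.73,"ay":0,"az":0},{"gripper":1,"tx":0.3,"ty":0.72,"tz":-0.95,"ax":0.73,"ay":0,"az":0},{"gripper":1,"tx":0.3,"ty":0.72,"tz":-0.95,"ax":0.73,"ay":0,"az":0},{"gripper":1,"tx":0.3,"ty":0.72,"tz":-0.95,"ax":0.73,"ay":0,"az":0},{"gripper":1,"tx":0.3,"ty":0.72,"tz":-0.95,"ax":0.73,"ay":0,"az":0},{"gripper":1,"tx":0.3,"ty":0.72,"tz":-0.95,"ax":0.73,"ay":0,"az":0},{"gripper":1,"tx":0.3,"ty":0.72,"tz":-0.95,"ax":0.73,"ay":0,"az":0},{"gripper":1,"tx":0.3,"ty":0.72,"tz":-0.95,"ax":0.73,"ay":0,"az":0},{"gripper":1,"tx":0.3,"ty":0.72,"tz":-0.95,"ax":0.73,"ay":0,"az":0},{"gripper":1,"tx":0.3,"ty":0.72,"tz":-0.95,"ax":0.73,"ay":0,"az":0},{"gripper":1,"tx":0.3,"ty":0.72,"tz":-0.95,"ax":0.73,"ay":0,"az":0},{"gripper":1,"tx":0.3,"ty":0.72,"tz":-0.95,"ax":0.73,"ay":0,"az":0},{"gripper":1,"tx":0,"ty":0,"tz":0,"ax":0,"ay":0,"az":0}])

```text
t: 3.75
eef_pos: [0.4969, -0.3118, 0.2905]
ee_rot: [1.302, 1.567, 2.819]
force: [-1.1, 0.6, -0.8]
width: 0.0874
```

```bash
python3 - <<'E'
from h import *
import cv2
A,s=now();print(A,s["t"],s["q"])
im=optics.grab_frame("wrist"); cv2.imwrite("pics/w1.png",cv2.resize(im[:,:,::-1],(800,600)))
B=tgt([.479,-.308,.025],np.radians(-2.8),-1)
print(twist(A,B,1))
# overlay expected rod points in wrist image
c=optics.calibration("wrist")
def pw(P):
    pc=np.linalg.inv(A@c["mount"])@np.r_[P,1]; r=np.linalg.norm(pc[:2]); a=np.arctan2(r,pc[2]); return np.array([c["fx"]*a*pc[0]/r+c["cx"],c["fy"]*a*pc[1]/r+c["cy"]])*1.5625
ph=np.radians(-2.8);R=np.array([[np.cos(ph),-np.sin(ph)],[np.sin(ph),np.cos(ph)]])
for p in [(0,0,28),(-145,14,40),(-145,-14,40),(-265,14,40),(-265,-14,40)]:
    q=np.r_[np.array([.679,-.3175])+R@np.array(p[:2])/1000,p[2]/1000]; print(p,pw(q))
E
```

```text
[[-0.003 -0.999  0.054  0.497]
 [ 0.001  0.054  0.999 -0.312]
 [-1.     0.003  0.001  0.29 ]
 [ 0.     0.     0.     1.   ]] 3.75 [-0.227  0.314 -0.336 -0.    -0.924 -1.397]
[ 4.261  0.715  0.112 -0.047  0.009 -0.031]
(0, 0, 28) [411.309 542.938]
(-145, 14, 40) [436.886 378.178]
(-145, -14, 40) [386.335 378.527]
(-265, 14, 40) [439.672 154.212]
(-265, -14, 40) [382.41  154.387]
```

View pics/w1.png

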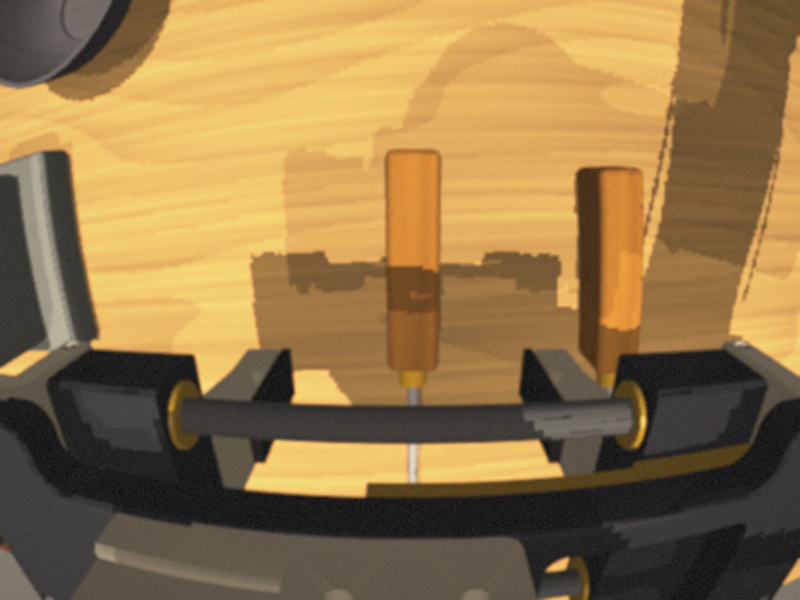

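play_rows(newtons=40, steps=[{"gripper":1,"tx":0.85,"ty":0.18,"tz":0.02,"ax":-0.05,"ay":0,"az":-0.03},{"gripper":1,"tx":0.85,"ty":0.18,"tz":0.02,"ax":0,"ay":0,"az":0},{"gripper":1,"tx":0.85,"ty":0.18,"tz":0.02,"ax":0,"ay":0,"az":0},{"gripper":1,"tx":0.85,"ty":0.18,"tz":0.02,"ax":0,"ay":0,"az":0},{"gripper":1,"tx":0.5,"ty":0.05,"tz":0.02,"ax":0,"ay":0,"az":0},{"gripper":1,"tx":0.3,"ty":0,"tz":0,"ax":0,"ay":0,"az":0},{"gripper":1,"tx":0,"ty":0,"tz":0,"ax":0,"ay":0,"az":0},{"gripper":0,"tx":0,"ty":0,"tz":0,"ax":0,"ay":0,"az":0},{"gripper":0,"tx":0,"ty":0,"tz":0,"ax":0,"ay":0,"az":0},{"gripper":0,"tx":0,"ty":0,"tz":0,"ax":0,"ay":0,"az":0},{"gripper":0,"tx":0,"ty":0,"tz":0,"ax":0,"ay":0,"az":0},{"gripper":0,"tx":0,"ty":0,"tz":0,"ax":0,"ay":0,"az":0},{"gripper":0,"tx":0,"ty":0,"tz":0,"ax":0,"ay":0,"az":0},{"gripper":0,"tx":0,"ty":0,"tz":0,"ax":0,"ay":0,"az":0}])

```text
t: 4.97
eef_pos: [0.4812, -0.3058, 0.1874]
ee_rot: [-1.602, 1.567, -0.071]
force: [-0.1, 0.4, -0.4]
width: 0.0466
```

```bash
python3 - <<'E'
from h import *
A,s=now();print(A,s["t"],s["q"],s["width"],s["force"])
E
```

```text
[[ 0.004 -0.999  0.04   0.481]
 [-0.     0.04   0.999 -0.306]
 [-1.    -0.004 -0.     0.187]
 [ 0.     0.     0.     1.   ]] 4.9667 [-0.223  0.42  -0.472 -0.001 -0.676 -1.387] 0.04659821116646162 [-0.104  0.411 -0.383]
```

play_rows(newtons=45, steps=[{"gripper":0,"tx":0.12,"ty":0,"tz":0,"ax":0,"ay":0,"az":0},{"gripper":0,"tx":0,"ty":0,"tz":0,"ax":0,"ay":0,"az":0},{"gripper":0,"tx":0,"ty":0,"tz":0,"ax":0,"ay":0,"az":0},{"gripper":0,"tx":0,"ty":0,"tz":0,"ax":0,"ay":0,"az":0},{"gripper":0,"tx":0,"ty":0,"tz":0,"ax":0,"ay":0,"az":0},{"gripper":0,"tx":0,"ty":0,"tz":0,"ax":0,"ay":0,"az":0},{"gripper":0,"tx":0,"ty":0,"tz":0,"ax":0,"ay":0,"az":0}])

```text
t: 5.55
eef_pos: [0.4811, -0.3057, 0.184]
ee_rot: [-1.548, 1.568, -0.018]
force: [-0.4, -0.6, -1.2]
width: 0.0277
```

```bash
python3 - <<'E'
from h import *
A,s=now();print(A,s["t"],s["q"],s["width"],s["force"])
np.save("grasp.npy",A)
# plan: rod frame relative to tool
ph=np.radians(-2.8)
rod=pose([.677,-.3174,0],Ro.from_euler("z",ph).as_matrix())
G=np.linalg.inv(A)@rod; np.save("G.npy",G); print(G)
g=np.load("guard.npy"); GW=pose([g[0],g[1],0],Ro.from_euler("z",g[2]).as_matrix())
def tool(gx,gy,h): # rod hook at guard coords, rod dir = guard +y
    return GW@pose([gx,gy,h],Ro.from_euler("z",np.pi/2).as_matrix())@np.linalg.inv(G)
T1=tool(-.049,-.05,.03)
U=A.copy();U[2,3]+=.08
print(T1); print(twist(U,T1,20))
tw=twist(U,T1,20);T=U
for i in range(20):
    T=step(T,tw)
    if i%3==2: print(T[:3,3],(T@G)[:3,3])
E
```

```text
[[ 0.003 -0.999  0.04   0.481]
 [-0.     0.04   0.999 -0.306]
 [-1.    -0.003  0.     0.184]
 [ 0.     0.     0.     1.   ]] 5.55 [-0.223  0.425 -0.474 -0.001 -0.669 -1.387] 0.02766087191927115 [-0.357 -0.606 -1.199]
[[ 0.003  0.    -1.     0.185]
 [-1.    -0.009 -0.003 -0.196]
 [-0.009  1.     0.    -0.004]
 [ 0.     0.     0.     1.   ]]
[[ 0.    -0.059 -0.998  0.499]
 [ 0.003 -0.998  0.059 -0.016]
 [-1.    -0.003  0.     0.214]
 [ 0.     0.     0.     1.   ]]
[ 0.101 -0.46   0.449 -0.741 -0.002  0.   ]
[ 0.514 -0.271  0.257] [ 0.708 -0.237  0.073]
[ 0.539 -0.229  0.249] [ 0.719 -0.152  0.065]
[ 0.553 -0.183  0.242] [ 0.71  -0.066  0.057]
[ 0.556 -0.135  0.234] [0.682 0.015 0.05 ]
[ 0.547 -0.088  0.227] [0.636 0.088 0.042]
[ 0.528 -0.043  0.219] [0.574 0.148 0.035]
```

play_rows(newtons=45, steps=[{"gripper":0,"tx":-0.4,"ty":0,"tz":0,"ax":0,"ay":0,"az":0},{"gripper":0,"tx":-0.8,"ty":0,"tz":0,"ax":0,"ay":0,"az":0},{"gripper":0,"tx":-1,"ty":0,"tz":0,"ax":0,"ay":0,"az":0},{"gripper":0,"tx":-0.8,"ty":0,"tz":0,"ax":-0.3,"ay":0,"az":0},{"gripper":0,"tx":-0.2,"ty":-0.46,"tz":0.45,"ax":-0.7,"ay":0,"az":0},{"gripper":0,"tx":0,"ty":-0.46,"tz":0.45,"ax":-0.74,"ay":0,"az":0},{"gripper":0,"tx":0,"ty":-0.46,"tz":0.45,"ax":-0.74,"ay":0,"az":0},{"gripper":0,"tx":0,"ty":-0.46,"tz":0.45,"ax":-0.74,"ay":0,"az":0},{"gripper":0,"tx":0,"ty":-0.46,"tz":0.45,"ax":-0.74,"ay":0,"az":0},{"gripper":0,"tx":0,"ty":-0.46,"tz":0.45,"ax":-0.74,"ay":0,"az":0},{"gripper":0,"tx":0,"ty":-0.46,"tz":0.45,"ax":-0.74,"ay":0,"az":0},{"gripper":0,"tx":0,"ty":-0.46,"tz":0.45,"ax":-0.74,"ay":0,"az":0},{"gripper":0,"tx":0,"ty":-0.46,"tz":0.45,"ax":-0.74,"ay":0,"az":0},{"gripper":0,"tx":0,"ty":-0.46,"tz":0.45,"ax":-0.74,"ay":0,"az":0},{"gripper":0,"tx":0,"ty":-0.46,"tz":0.45,"ax":-0.74,"ay":0,"az":0},{"gripper":0,"tx":0,"ty":-0.46,"tz":0.45,"ax":-0.74,"ay":0,"az":0},{"gripper":0,"tx":0,"ty":-0.46,"tz":0.45,"ax":-0.74,"ay":0,"az":0},{"gripper":0,"tx":0,"ty":-0.46,"tz":0.45,"ax":-0.74,"ay":0,"az":0},{"gripper":0,"tx":0,"ty":-0.46,"tz":0.45,"ax":-0.74,"ay":0,"az":0},{"gripper":0,"tx":0,"ty":-0.46,"tz":0.45,"ax":-0.7,"ay":0,"az":0}])

```text
t: 7.22
eef_pos: [0.5354, -0.0698, 0.2651]
ee_rot: [-2.815, 1.567, -0.017]
force: [-0.7, 0.3, -1.4]
width: 0.0277
```

```bash
cat >> h.py <<'E'
import os
if os.path.exists("G.npy"):
    G=np.load("G.npy"); g=np.load("guard.npy"); GW=pose([g[0],g[1],0],Ro.from_euler("z",g[2]).as_matrix())
    def tool(gx,gy,h,dphi=0): return GW@pose([gx,gy,h],Ro.from_euler("z",np.pi/2+dphi).as_matrix())@np.linalg.inv(G)
    def hookg(A):
        H=np.linalg.inv(GW)@A@G; return H[:3,3]*1000, np.degrees(Ro.from_matrix(H[:3,:3]).as_euler("zyx"))
E
python3 - <<'E'
from h import *
A,s=now();print(A,s["t"],s["q"],s["width"],s["force"])
print(hookg(A))
print(twist(A,tool(-.049,-.05,.04),6))
E
```

```text
[[ 0.004 -0.337 -0.941  0.535]
 [-0.    -0.941  0.337 -0.07 ]
 [-1.    -0.001 -0.004  0.265]
 [ 0.     0.     0.     1.   ]] 7.2167 [ 0.234  0.273 -0.469  0.001 -0.825 -0.579] 0.027656437867899508 [-0.665  0.252 -1.38 ]
(array([  46.573, -110.347,   80.751]), array([73.645, -0.18 , -0.151]))
[ 0.274 -0.304  0.31  -0.454 -0.007 -0.003]
```

play_rows(newtons=45, steps=[{"gripper":0,"tx":0.2,"ty":-0.3,"tz":0.31,"ax":-0.45,"ay":0,"az":0},{"gripper":0,"tx":0.27,"ty":-0.3,"tz":0.31,"ax":-0.45,"ay":0,"az":0},{"gripper":0,"tx":0.27,"ty":-0.3,"tz":0.31,"ax":-0.45,"ay":0,"az":0},{"gripper":0,"tx":0.27,"ty":-0.3,"tz":0.31,"ax":-0.45,"ay":0,"az":0},{"gripper":0,"tx":0.27,"ty":-0.3,"tz":0.31,"ax":-0.45,"ay":0,"az":0},{"gripper":0,"tx":0.27,"ty":-0.3,"tz":0.31,"ax":-0.45,"ay":0,"az":0},{"gripper":0,"tx":0,"ty":0,"tz":0,"ax":0,"ay":0,"az":0},{"gripper":0,"tx":0,"ty":0,"tz":0,"ax":0,"ay":0,"az":0}])

```text
t: 7.88
eef_pos: [0.5007, -0.0161, 0.226]
ee_rot: [3.139, 1.567, -0.068]
force: [0.8, -0.3, -1.8]
width: 0.0278
```

```bash
python3 - <<'E'
from h import *
import cv2
A,s=now();print(A,s["t"],s["q"],s["force"])
print(hookg(A))
ims=[]
for n in("scene","top"):
    im=optics.grab_frame(n)[:,:,::-1].copy(); cv2.imwrite(f"pics/{n}2.png",im)
    big=cv2.resize(im,None,fx=3,fy=3,interpolation=cv2.INTER_CUBIC)
    for P in [(0,0,3),(0,0,28),(-145,0,28)]:
        u=pj(n,(A@G@np.r_[np.array(P)/1000,1])[:3]); print(n,P,u)
        cv2.circle(big,tuple(int(v*3+1) for v in u),4,(0,0,255),1)
    x0,y0=((700,400) if n=="scene" else (150,250)); ims.append(big[y0:y0+600,x0:x0+800]); cv2.imwrite(f"pics/z{n}2.png",ims[-1])
print(twist(A,tool(-.049,.094,.030),1))
E
```

```text
[[ 0.003 -0.065 -0.998  0.501]
 [-0.    -0.998  0.065 -0.016]
 [-1.     0.    -0.003  0.226]
 [ 0.     0.     0.     1.   ]] 7.8833 [ 0.361  0.271 -0.594  0.002 -0.703 -0.428] [ 0.774 -0.306 -1.754]
(array([-45.522, -50.603,  41.376]), array([89.625, -0.193, -0.168]))
scene (0, 0, 3) [322.076 210.766]
scene (0, 0, 28) [323.868 204.561]
scene (-145, 0, 28) [259.689 179.007]
top (0, 0, 3) [170.32  193.815]
top (0, 0, 28) [168.586 192.846]
top (-145, 0, 28) [232.435 195.881]
[ 0.486 -5.761  0.034 -0.062 -0.032 -0.028]
```

View pics/zscene2.png

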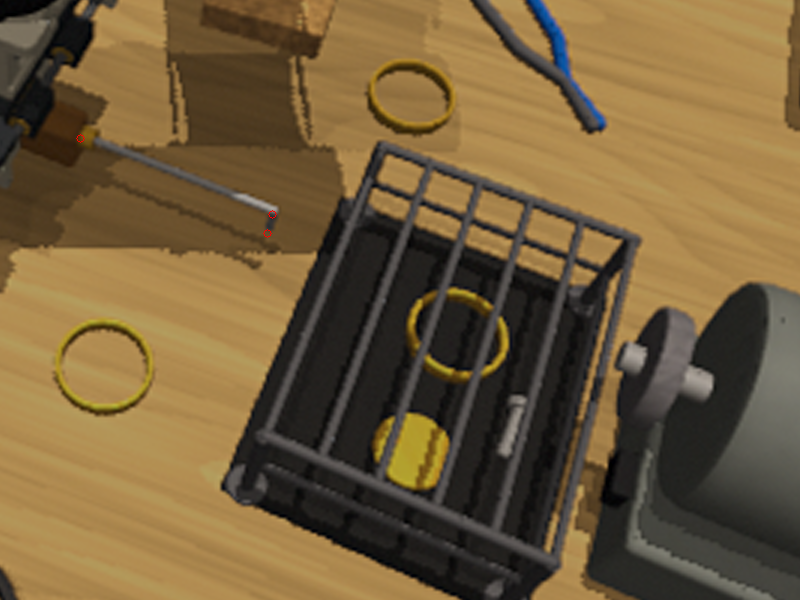

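View pics/ztop2.png

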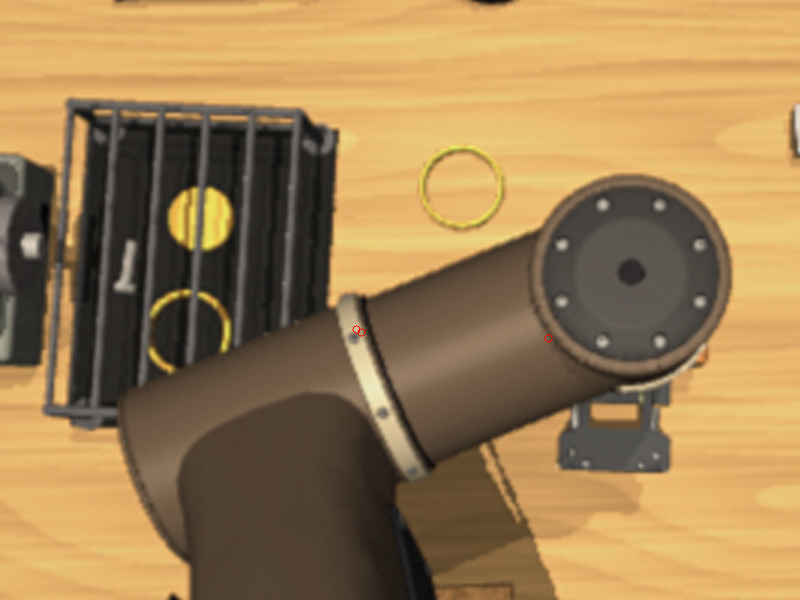

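play_rows(newtons=45, steps=[{"gripper":0,"tx":0.24,"ty":-0.3,"tz":0.03,"ax":-0.06,"ay":0,"az":0},{"gripper":0,"tx":0.2,"ty":-0.6,"tz":0,"ax":0,"ay":0,"az":0},{"gripper":0,"tx":0,"ty":-0.75,"tz":0,"ax":0,"ay":0,"az":0},{"gripper":0,"tx":0,"ty":-0.75,"tz":0,"ax":0,"ay":0,"az":0},{"gripper":0,"tx":0,"ty":-0.75,"tz":0,"ax":0,"ay":0,"az":0},{"gripper":0,"tx":0,"ty":-0.75,"tz":0,"ax":0,"ay":0,"az":0},{"gripper":0,"tx":0,"ty":-0.75,"tz":0,"ax":0,"ay":0,"az":0},{"gripper":0,"tx":0,"ty":-0.75,"tz":0,"ax":0,"ay":0,"az":0},{"gripper":0,"tx":0,"ty":-0.35,"tz":0,"ax":0,"ay":0,"az":0},{"gripper":0,"tx":0,"ty":0,"tz":0,"ax":0,"ay":0,"az":0},{"gripper":0,"tx":0,"ty":0,"tz":0,"ax":0,"ay":0,"az":0}])

```text
t: 8.9
eef_pos: [0.5085, 0.1273, 0.2142]
ee_rot: [3.104, 1.568, -0.096]
force: [-0.0, -0.4, -1.3]
width: 0.0277
```

```bash
python3 - <<'E'
from h import *
import cv2
A,s=now();print(A,s["t"],s["q"],s["force"])
print(hookg(A))
n="scene"
im=optics.grab_frame(n)[:,:,::-1].copy()
big=cv2.resize(im,None,fx=5,fy=5,interpolation=cv2.INTER_CUBIC)
for P in [(0,0,3),(0,0,28)]:
        u=pj(n,(A@G@np.r_[np.array(P)/1000,1])[:3]); print(n,P,u)
        cv2.circle(big,tuple(int(v*5+2) for v in u),4,(0,0,255),1)
cv2.imwrite(f"pics/zscene3.png",big[900:1500,1500:2300])
print(twist(A,tool(-.049,.094,.002),1))
E
```

```text
[[ 0.003 -0.059 -0.998  0.509]
 [-0.    -0.998  0.059  0.127]
 [-1.     0.    -0.003  0.214]
 [ 0.     0.     0.     1.   ]] 8.9 [ 0.621  0.321 -0.554  0.003 -0.693 -0.682] [-0.018 -0.441 -1.256]
(array([-48.653,  93.02 ,  29.6  ]), array([89.993, -0.168, -0.172]))
scene (0, 0, 3) [388.324 238.733]
scene (0, 0, 28) [391.89  233.082]
[ 1.127 -0.015 -0.007 -0.001 -0.028 -0.029]
```

View pics/zscene3.png

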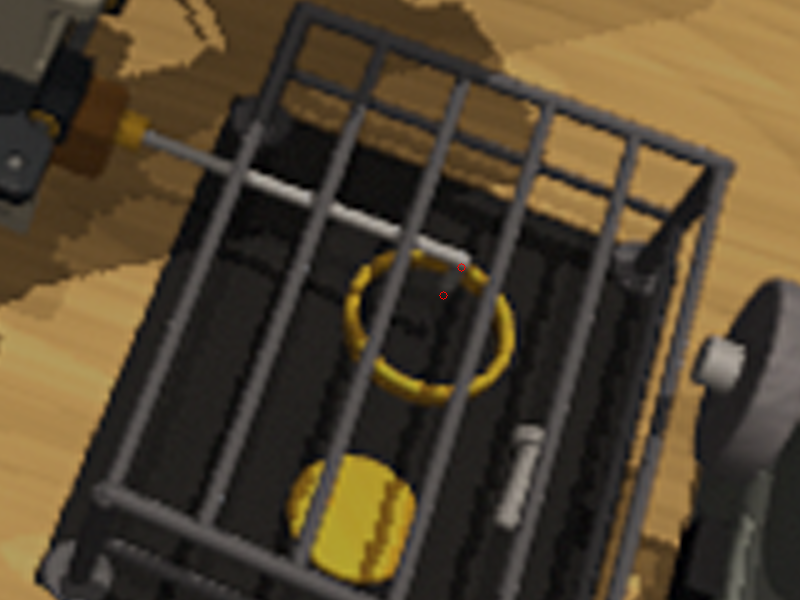

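play_rows(newtons=45, steps=[{"gripper":0,"tx":0.4,"ty":0,"tz":0,"ax":0,"ay":0,"az":0},{"gripper":0,"tx":0.4,"ty":0,"tz":0,"ax":0,"ay":0,"az":0},{"gripper":0,"tx":0.2,"ty":0,"tz":0,"ax":0,"ay":0,"az":0},{"gripper":0,"tx":0.08,"ty":0,"tz":0,"ax":0,"ay":0,"az":0},{"gripper":0,"tx":0,"ty":0,"tz":0,"ax":0,"ay":0,"az":0},{"gripper":0,"tx":0,"ty":0,"tz":0,"ax":0,"ay":0,"az":0}])

```text
t: 9.45
eef_pos: [0.5087, 0.127, 0.1871]
ee_rot: [2.972, 1.568, -0.229]
force: [0.2, 0.3, -2.0]
width: 0.0281
```

```bash
cat > look.py <<'E'
from h import *
import cv2,sys
A,s=now();print(s["t"],s["q"],s["force"],s["width"])
print(hookg(A))
n="scene"; x0,y0=int(sys.argv[2]),int(sys.argv[3])
im=optics.grab_frame(n)[:,:,::-1].copy(); cv2.imwrite(f"pics/raw{sys.argv[1]}.png",im)
big=cv2.resize(im,None,fx=4,fy=4,interpolation=cv2.INTER_CUBIC)
cv2.imwrite(f"pics/{sys.argv[1]}.png",big[y0:y0+600,x0:x0+800])
E
python3 look.py s4 1200 700
```

```text
9.45 [ 0.62   0.363 -0.577  0.003 -0.629 -0.682] [ 0.218  0.277 -1.958] 0.028107881293928168
(array([-48.423,  92.615,   2.447]), array([89.961, -0.158, -0.192]))
```

View pics/s4.png

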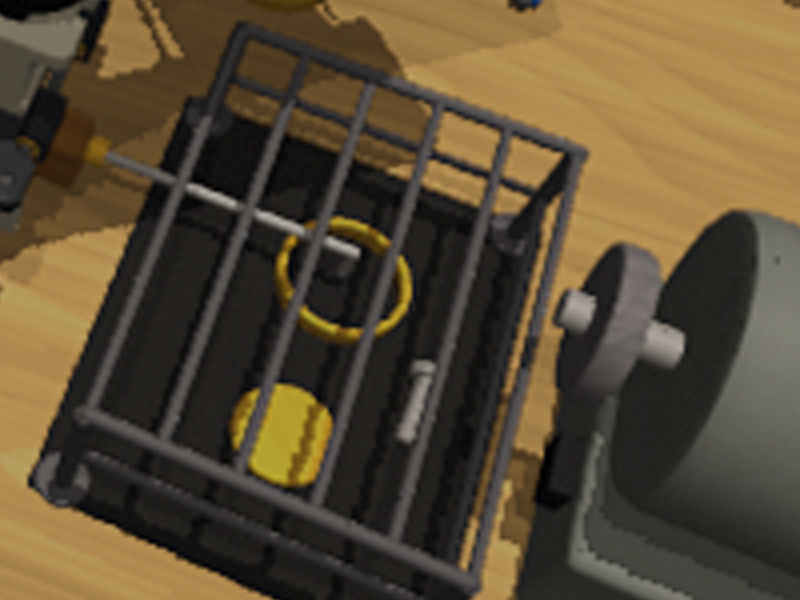

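play_rows(newtons=45, steps=[{"gripper":0,"tx":0,"ty":0.2,"tz":0,"ax":0,"ay":0,"az":0},{"gripper":0,"tx":0,"ty":0.3,"tz":0,"ax":0,"ay":0,"az":0},{"gripper":0,"tx":0,"ty":0.3,"tz":0,"ax":0,"ay":0,"az":0},{"gripper":0,"tx":0,"ty":0.3,"tz":0,"ax":0,"ay":0,"az":0},{"gripper":0,"tx":0,"ty":0.3,"tz":0,"ax":0,"ay":0,"az":0},{"gripper":0,"tx":0,"ty":0.3,"tz":0,"ax":0,"ay":0,"az":0},{"gripper":0,"tx":0,"ty":0.3,"tz":0,"ax":0,"ay":0,"az":0},{"gripper":0,"tx":0,"ty":0.3,"tz":0,"ax":0,"ay":0,"az":0},{"gripper":0,"tx":0,"ty":0.3,"tz":0,"ax":0,"ay":0,"az":0},{"gripper":0,"tx":0,"ty":0.3,"tz":0,"ax":0,"ay":0,"az":0},{"gripper":0,"tx":0,"ty":0.3,"tz":0,"ax":0,"ay":0,"az":0},{"gripper":0,"tx":0,"ty":0.3,"tz":0,"ax":0,"ay":0,"az":0},{"gripper":0,"tx":0,"ty":0.3,"tz":0,"ax":0,"ay":0,"az":0},{"gripper":0,"tx":0,"ty":0.1,"tz":0,"ax":0,"ay":0,"az":0}])

```text
t: 10.67
eef_pos: [0.5026, 0.0287, 0.1873]
ee_rot: [3.081, 1.568, -0.12]
force: [-0.1, 0.0, -0.9]
width: 0.0279
```

```bash
python3 look.py s5 1200 700
```

```text
10.6667 [ 0.449  0.336 -0.624  0.002 -0.609 -0.511] [-0.138  0.033 -0.88 ] 0.027885082393800564
(array([-47.801,  -5.762,   2.691]), array([89.932, -0.157, -0.175]))
```

View pics/s5.png

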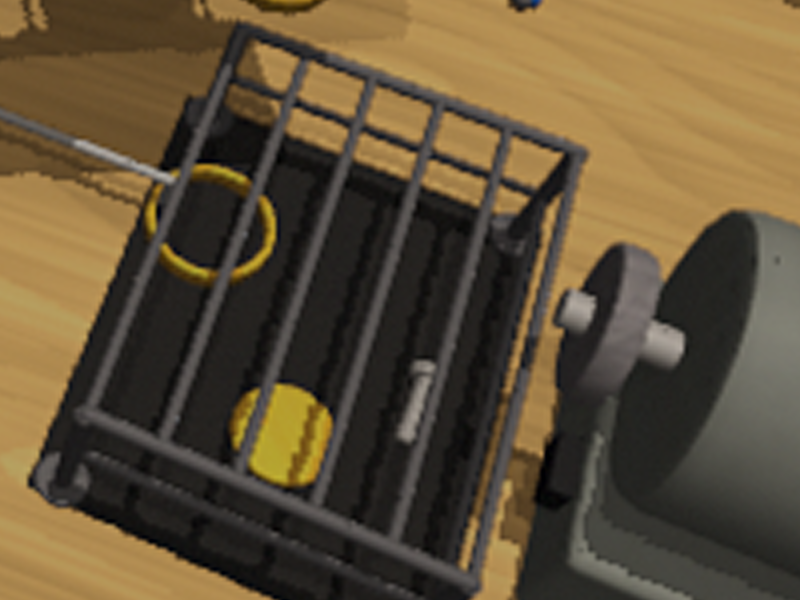

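play_rows(newtons=45, steps=[{"gripper":0,"tx":0,"ty":0.2,"tz":0,"ax":0,"ay":0,"az":0},{"gripper":0,"tx":0,"ty":0.3,"tz":0,"ax":0,"ay":0,"az":0},{"gripper":0,"tx":0,"ty":0.3,"tz":0,"ax":0,"ay":0,"az":0},{"gripper":0,"tx":0,"ty":0.3,"tz":0,"ax":0,"ay":0,"az":0},{"gripper":0,"tx":0,"ty":0.3,"tz":0,"ax":0,"ay":0,"az":0},{"gripper":0,"tx":0,"ty":0.3,"tz":0,"ax":0,"ay":0,"az":0},{"gripper":0,"tx":0,"ty":0.3,"tz":0,"ax":0,"ay":0,"az":0},{"gripper":0,"tx":0,"ty":0.3,"tz":0,"ax":0,"ay":0,"az":0},{"gripper":0,"tx":0,"ty":0.3,"tz":0,"ax":0,"ay":0,"az":0},{"gripper":0,"tx":0,"ty":0.3,"tz":0,"ax":0,"ay":0,"az":0},{"gripper":0,"tx":0,"ty":0.3,"tz":0,"ax":0,"ay":0,"az":0},{"gripper":0,"tx":0,"ty":0.3,"tz":0,"ax":0,"ay":0,"az":0},{"gripper":0,"tx":0,"ty":0.2,"tz":0,"ax":0,"ay":0,"az":0},{"gripper":0,"tx":0,"ty":0.1,"tz":0,"ax":0,"ay":0,"az":0},{"gripper":0,"tx":0,"ty":0,"tz":0,"ax":0,"ay":0,"az":0},{"gripper":0,"tx":0,"ty":-0.2,"tz":0,"ax":0,"ay":0,"az":0},{"gripper":0,"tx":0,"ty":-0.2,"tz":0,"ax":0,"ay":0,"az":0},{"gripper":0,"tx":0,"ty":0,"tz":0,"ax":0,"ay":0,"az":0}])

```text
t: 12.22
eef_pos: [0.4981, -0.054, 0.1875]
ee_rot: [-3.089, 1.567, -0.005]
force: [-0.3, -0.2, -0.9]
width: 0.0277
```

```bash
python3 look.py s6 1000 600; python3 -c "
from h import *
A,s=now();A0=np.load('grasp.npy');print(twist(A,A0,1));U=A.copy();U[2,3]+=.08;V=A0.copy();V[2,3]+=.08;print(twist(U,V,20))"
```

```text
12.2167 [ 0.285  0.333 -0.629  0.002 -0.606 -0.345] [-0.323 -0.188 -0.897] 0.02765733701942912
(array([-46.85 , -88.509,   2.948]), array([90.02 , -0.21 , -0.155]))
[ 0.137  8.04  -7.757 14.832 -0.003  0.003]
[ 0.007  0.402 -0.388  0.742 -0.     0.   ]
```

View pics/s6.png

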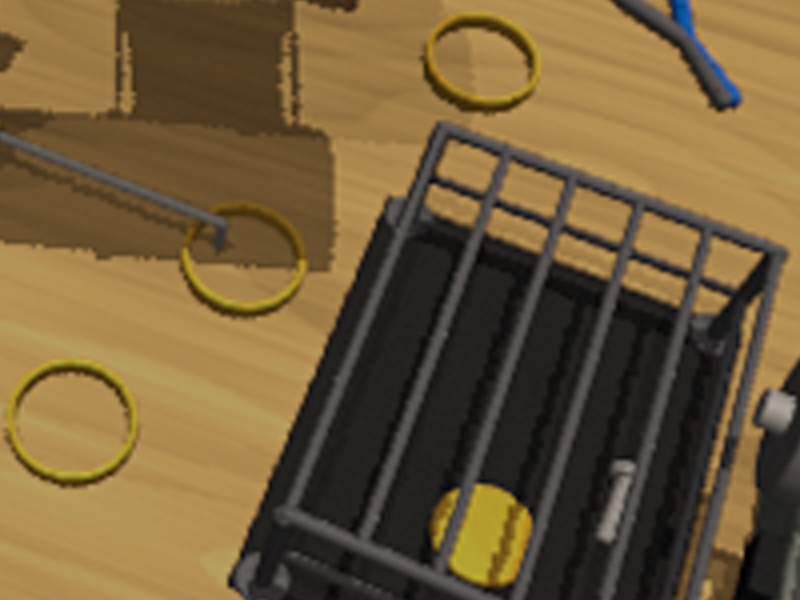

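```bash
python3 -c "
from h import *
P=bp('scene',310.4,214.2,.006);print(P,np.linalg.inv(GW)@np.r_[P,1]*1000)"
```

```text
[0.512 0.156 0.006] [ -49.817  -73.482    6.    1000.   ]
```

play_rows(newtons=45, steps=[{"gripper":0,"tx":-0.4,"ty":0,"tz":0,"ax":0,"ay":0,"az":0},{"gripper":0,"tx":-0.8,"ty":0,"tz":0,"ax":0,"ay":0,"az":0},{"gripper":0,"tx":-1,"ty":0,"tz":0,"ax":0,"ay":0,"az":0},{"gripper":0,"tx":-0.8,"ty":0,"tz":0,"ax":0,"ay":0,"az":0},{"gripper":0,"tx":-0.2,"ty":0.4,"tz":-0.39,"ax":0.5,"ay":0,"az":0},{"gripper":0,"tx":0,"ty":0.4,"tz":-0.39,"ax":0.74,"ay":0,"az":0},{"gripper":0,"tx":0,"ty":0.4,"tz":-0.39,"ax":0.74,"ay":0,"az":0},{"gripper":0,"tx":0,"ty":0.4,"tz":-0.39,"ax":0.74,"ay":0,"az":0},{"gripper":0,"tx":0,"ty":0.4,"tz":-0.39,"ax":0.74,"ay":0,"az":0},{"gripper":0,"tx":0,"ty":0.4,"tz":-0.39,"ax":0.74,"ay":0,"az":0},{"gripper":0,"tx":0,"ty":0.4,"tz":-0.39,"ax":0.74,"ay":0,"az":0},{"gripper":0,"tx":0,"ty":0.4,"tz":-0.39,"ax":0.74,"ay":0,"az":0},{"gripper":0,"tx":0,"ty":0.4,"tz":-0.39,"ax":0.74,"ay":0,"az":0},{"gripper":0,"tx":0,"ty":0.4,"tz":-0.39,"ax":0.74,"ay":0,"az":0},{"gripper":0,"tx":0,"ty":0.4,"tz":-0.39,"ax":0.74,"ay":0,"az":0},{"gripper":0,"tx":0,"ty":0.4,"tz":-0.39,"ax":0.74,"ay":0,"az":0},{"gripper":0,"tx":0,"ty":0.4,"tz":-0.39,"ax":0.74,"ay":0,"az":0},{"gripper":0,"tx":0,"ty":0.4,"tz":-0.39,"ax":0.74,"ay":0,"az":0},{"gripper":0,"tx":0,"ty":0.4,"tz":-0.39,"ax":0.74,"ay":0,"az":0},{"gripper":0,"tx":0,"ty":0.4,"tz":-0.39,"ax":0.74,"ay":0,"az":0}])

```text
t: 13.93
eef_pos: [0.5301, -0.2624, 0.2673]
ee_rot: [-1.886, 1.568, -0.021]
force: [0.4, 0.2, -1.2]
width: 0.0277
```

```bash
python3 -c "
from h import *
A,s=now();print(A[:3,3],s['t'],s['force'],s['width']);A0=np.load('grasp.npy');V=A0.copy();V[2,3]=A[2,3];print(twist(A,V,6), A[2,3]-A0[2,3])"
```

```text
[ 0.53  -0.262  0.267] 13.9333 [ 0.431  0.233 -1.21 ] 0.02768227534725798
[-0.001  0.362 -0.246  0.532  0.    -0.   ] 0.08325296949326155
```

play_rows(newtons=45, steps=[{"gripper":0,"tx":0,"ty":0.36,"tz":-0.25,"ax":0.53,"ay":0,"az":0},{"gripper":0,"tx":0,"ty":0.36,"tz":-0.25,"ax":0.53,"ay":0,"az":0},{"gripper":0,"tx":0,"ty":0.36,"tz":-0.25,"ax":0.53,"ay":0,"az":0},{"gripper":0,"tx":0,"ty":0.36,"tz":-0.25,"ax":0.53,"ay":0,"az":0},{"gripper":0,"tx":0,"ty":0.36,"tz":-0.25,"ax":0.53,"ay":0,"az":0},{"gripper":0,"tx":0,"ty":0.3,"tz":-0.2,"ax":0.4,"ay":0,"az":0},{"gripper":0,"tx":0.4,"ty":0,"tz":0,"ax":0,"ay":0,"az":0},{"gripper":0,"tx":0.8,"ty":0,"tz":0,"ax":0,"ay":0,"az":0},{"gripper":0,"tx":0.8,"ty":0,"tz":0,"ax":0,"ay":0,"az":0},{"gripper":0,"tx":0.6,"ty":0,"tz":0,"ax":0,"ay":0,"az":0},{"gripper":0,"tx":0.3,"ty":0,"tz":0,"ax":0,"ay":0,"az":0},{"gripper":0,"tx":0.1,"ty":0,"tz":0,"ax":0,"ay":0,"az":0},{"gripper":0,"tx":0.1,"ty":0,"tz":0,"ax":0,"ay":0,"az":0},{"gripper":0,"tx":0,"ty":0,"tz":0,"ax":0,"ay":0,"az":0},{"gripper":0,"tx":0,"ty":0,"tz":0,"ax":0,"ay":0,"az":0}])

```text
t: 15.18
eef_pos: [0.4851, -0.3062, 0.1905]
ee_rot: [-1.666, 1.567, -0.118]
force: [-0.4, -1.0, -1.1]
width: 0.028
```

```bash
python3 -c "
from h import *
A,s=now();print(A[:3,3],s['t'],s['force'],s['moment'],s['width']);A0=np.load('grasp.npy');print(twist(A,A0,1))"; python3 look.py s7 200 300
```

```text
[ 0.485 -0.306  0.191] 15.1833 [-0.415 -1.042 -1.127] [ 0.011 -0.149  0.014] 0.02795110441612719
[ 0.26   0.162  0.015  0.175 -0.004  0.012]
15.1833 [-0.222  0.419 -0.462 -0.001 -0.685 -1.37 ] [-0.415 -1.042 -1.127] 0.02795110441612719
(array([ 150.8  , -531.782,    6.763]), array([ 2.099, -0.075, -0.024]))
```

View pics/s7.png

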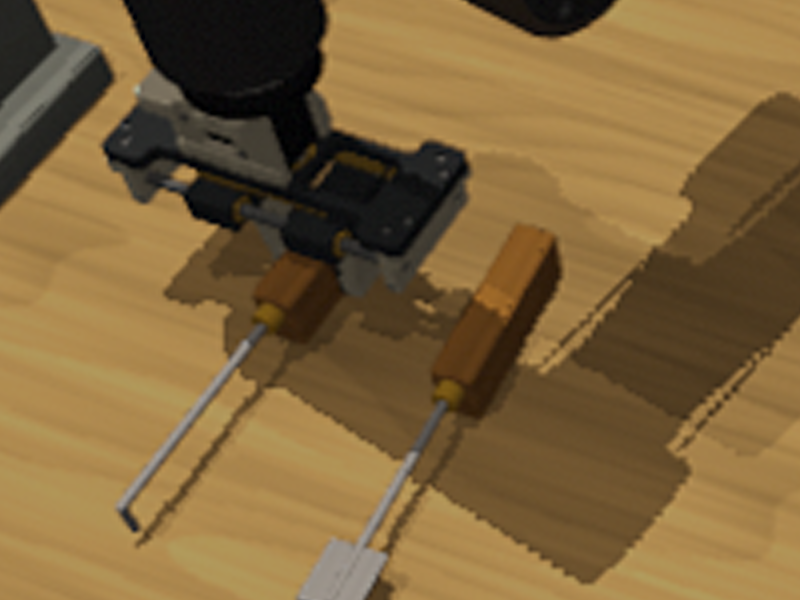

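Still 6.5 mm up; lower the rest gently and check contact force.

play_rows(newtons=45, steps=[{"gripper":0,"tx":0.1,"ty":0,"tz":0,"ax":0.1,"ay":0,"az":0},{"gripper":0,"tx":0.08,"ty":0,"tz":0,"ax":0,"ay":0,"az":0},{"gripper":0,"tx":0.06,"ty":0,"tz":0,"ax":0,"ay":0,"az":0},{"gripper":0,"tx":0.02,"ty":0,"tz":0,"ax":0,"ay":0,"az":0},{"gripper":0,"tx":0,"ty":0,"tz":0,"ax":0,"ay":0,"az":0},{"gripper":0,"tx":0,"ty":0,"tz":0,"ax":0,"ay":0,"az":0}])

```text
t: 15.73
eef_pos: [0.4847, -0.3062, 0.1838]
ee_rot: [-1.619, 1.567, -0.081]
force: [-1.8, 1.3, 3.7]
width: 0.0277
```

play_rows(newtons=45, steps=[{"gripper":0.8,"tx":0,"ty":0,"tz":0,"ax":0,"ay":0,"az":0},{"gripper":0.8,"tx":0,"ty":0,"tz":0,"ax":0,"ay":0,"az":0},{"gripper":0.8,"tx":0,"ty":0,"tz":0,"ax":0,"ay":0,"az":0},{"gripper":0.8,"tx":0,"ty":0,"tz":0,"ax":0,"ay":0,"az":0},{"gripper":0.8,"tx":0,"ty":0,"tz":0,"ax":0,"ay":0,"az":0},{"gripper":0.8,"tx":0,"ty":0,"tz":0,"ax":0,"ay":0,"az":0},{"gripper":0.8,"tx":0,"ty":0,"tz":0,"ax":0,"ay":0,"az":0},{"gripper":0.8,"tx":0,"ty":0,"tz":0,"ax":0,"ay":0,"az":0},{"gripper":0.8,"tx":0,"ty":0,"tz":0,"ax":0,"ay":0,"az":0},{"gripper":0.8,"tx":-0.2,"ty":0,"tz":0,"ax":0,"ay":0,"az":0},{"gripper":0.8,"tx":-0.5,"ty":0,"tz":0,"ax":0,"ay":0,"az":0},{"gripper":0.8,"tx":-0.8,"ty":0,"tz":0,"ax":0,"ay":0,"az":0},{"gripper":0.8,"tx":-0.8,"ty":0,"tz":0,"ax":0,"ay":0,"az":0},{"gripper":0.8,"tx":-0.8,"ty":0,"tz":0,"ax":0,"ay":0,"az":0},{"gripper":0.8,"tx":-0.8,"ty":0,"tz":0,"ax":0,"ay":0,"az":0},{"gripper":0.8,"tx":-0.8,"ty":0,"tz":0,"ax":0,"ay":0,"az":0},{"gripper":0.8,"tx":-0.8,"ty":0,"tz":0,"ax":0,"ay":0,"az":0},{"gripper":0.8,"tx":0,"ty":0,"tz":0,"ax":0,"ay":0,"az":0}])

```text
t: 17.23
eef_pos: [0.4853, -0.3066, 0.3257]
ee_rot: [-1.829, 1.561, -0.291]
force: [1.6, 0.0, 0.4]
width: 0.0699
```

```bash
python3 look.py s8 200 300; python3 -c "
import cv2
cv2.imwrite('pics/s8full.png',cv2.resize(cv2.imread('pics/raws8.png'),(800,600)))"
```

```text
17.2333 [-0.223  0.255 -0.328  0.001 -0.978 -1.381] [1.609 0.045 0.429] 0.06990316850558757
(array([ 152.017, -534.564,  142.965]), array([ 1.52 , -0.383, -0.135]))
```

View pics/s8.png

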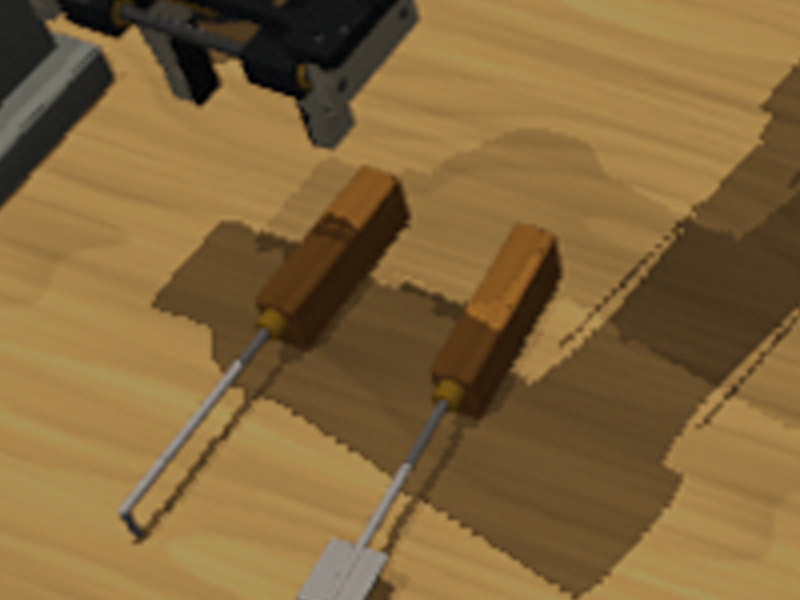

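View pics/s8full.png

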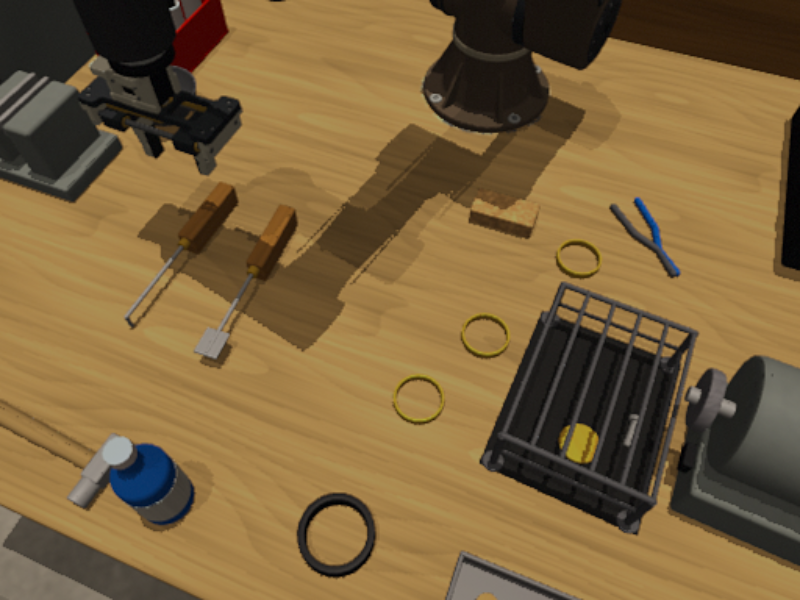

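The rod lies flat on its handle, hook down and well away from the guard. The bangle, at pixel (485,335) in the full view, is clear in front of the mouth, the disc at (579,443) has not moved, and the gripper is free above everything.

```bash
python3 -c "
from station import job_done
print(job_done())"
```

```text
the job is handed in; nothing more can be done
None
```

I hooked the bangle out from under the guard with the rod, put the rod back where it had lain, and handed the job in at about 17 s of the 48 s allowed.

- **Bangle:** I used the ring under the guard, which was the farthest left of the three. Just before I lifted the hook away, it measured about 73 mm in front of the mouth (centre), so its edge is about 39 mm clear. The last picture shows it on the open bench there.
- **Disc and look-alikes:** the disc and the two look-alike rings show at the same pixels as at the start.
- **Rod:** it touched down with about 4 N on the wrist. The last picture shows it flat on its handle, hook down and far from the guard. It lies within a few millimetres of its first place.
- **Forces and gripper:** the wrist force read only a few newtons at the end of every move. The gripper was open and clear of everything, with its TCP (flange point) at z = 0.33 m.

One move call was refused because rows were missing turn numbers; nothing moved and I sent it again. No other check failed. My guard fit was 2–3 pixels off at the corners, because I had guessed the bar centre lines slightly inward. The errors were even on all sides, and the hook went into the bore as planned.

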